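Shut the draught screen's lapping doors in the right order

TASK

The twin doors of the draught screen were left so that the flanged door (blue overlap strip) stands ajar in the way of the other. Swing the flanged door clear, shut the plain rebated door first until its catch snaps home, then shut the flanged door over it until it too snaps home, so that the blue strip laps the rebated edge. The handle bars are sprung: press by feel through each catch, gently, without driving a bar against its stop, and leave the gauges inside and the things around undisturbed.

Things in the scene. Friction and masses are not known exactly. Their poses are not given: they have to be found in the camera images.
- screen: draught screen bolted to the bench: open-topped bay, 100 mm deep (x), 312 mm wide (y), 158 mm high, clear panes in aluminium edging; two upright doors close its front, which faces its own -x. Origin: underside, centre. x points to its back, y to the flanged door's side. Mid plane of the closed doors: x = -50 mm; vertical hinge axes at y = +142 mm (flanged) and -142 mm (rebated).
- flanged (a joint): hinge angle (rad) of the flanged door, hinged at the screen's +y end: 0 fully home, grows as it swings out to the screen's -x (clockwise from above), stop at 1.75. Door 12 mm thick, z = 26 to 156 mm, 132 mm wide from the hinge axis, plus a blue flange strip 5 mm thick along the front of its free edge, reaching 150 mm from the axis. Stays where it is left outside the catch.
- rebated (a joint): hinge angle (rad) of the rebated door, hinged at the screen's -y end: 0 home, grows as it swings out (anticlockwise from above), stop at 1.75. Same size, no blue strip; its free edge is a 5 mm tongue at the rear, 132 to 150 mm from the axis, which the flange laps. It can only swing home while the flanged door stands at 0.6 rad or more; a shut flange blocks it at about 0.08.
- flanged_handle (a point): grip point on the flanged door's handle, an upright round black bar 10 mm thick, z = 83 to 185 mm, its axis 95 mm from the hinge axis along the door and, unpressed, 38 mm in front of the door's mid plane (32 mm off the face); two steel stems carry it at z = 94 and 118 mm. The point lies on the bar's axis at z = 158 mm; its x is square to the door (into the screen when shut), y along the door.
- rebated_handle (a point): the same point on the rebated door's identical bar.
- flanged_hinge (a point): point on the flanged door's vertical hinge axis, z = 158 mm.
- rebated_hinge (a point): point on the rebated door's hinge axis, z = 158 mm. Each door has a spring roller catch in the sill near its free edge: closing, it resists from about 0.11 rad (7 N square on the bar, up to 14 N if a tight grip keeps the bar from turning), then yields, snaps and draws the door to its stop at 0. A door not pressed through springs back to about 0.1 rad.
- v_block_a: hardened V-block, 44 x 36 x 34 mm, loose, standing inside the screen on the flanged door's side; origin at the underside. Bystander.
- v_block_b: the same on the rebated door's side. Bystander.
- wash_bottle: wash bottle with red cap and bent spout, 58 x 93 x 180 mm, on the bench to the right. Origin at the underside. Bystander.
- bulb_blower: blue rubber bulb blower, 64 x 64 x 104 mm, on the bench to the right. Origin at the underside. Bystander.
- flanged_bar (a joint): how far (m) the flanged door's handle bar is pressed in toward its door: the bar is sprung, sliding square to the door at 700 N/m either way, 0 at rest, stops at +0.025 (in) and -0.025 (pulled out). So it gives before the door moves: bringing the bar to where it stands with the door shut does not press the door through its catch.
- rebated_bar (a joint): the same for the rebated door's bar.

How it is judged:
By the outcome, as a careful person would: the job done as asked, in the order asked, and still so for the second after the job is handed in, with the robot touching nothing.
It also fails if it takes over 69 s, if anything falls off the work surface, if the arm or the gripper's body presses on something with over 40 N, if the wrist force passes 120 N, or if a joint passes its speed limit or range.

ROBOT

A 7-joint arm with a two-finger parallel gripper is mounted at the origin on a cart in front of the work surface, level with it; the furniture and walls round the work are solid. World frame = base frame: x ahead of the robot, y to its left, z up, the work surface at z = 0. Lengths are in m, angles in degrees, forces in N, time in s.
With the tool pointing down it reaches from about 0.4 to 0.925 m from the base axis. Payload 4.1 kg.
Tool frame: the origin (TCP) lies between the finger pads; the fingertips stand 17 mm ahead of it and the grasp point (between the pads) lies 2 mm behind it (tip_extent is the z of the fingertips in the tool frame, in m); z points along the fingers, y is the line along which they close (so a half turn about z gives the same grasp; the last joint's range is limited). The gripper opens to 85 mm and grips with 20 to 120 N. Pads are 22 mm wide; open, the fingers measure 114 mm over their backs; the gripper's body (76 mm by 85 mm) begins 54 mm behind the grasp point. The pads swing forward as they close: fully open they stand 13 mm farther back than shut.
Start: joints at [66.75, 22.827, 2.584, 88.041, -1.071, 69.15, -2.905], TCP at [0.196, -0.62, 0.248] pointing down, gripper open.
Joint ranges: [-161.44, 161.44], [-28.35, 127.94], [-78.24, 83.42], [0, 140.83], [-78.03, 258.03], [13.02, 114.36], [-168.23, 168.23]. Speed limits (degrees/s): [147.25, 147.25, 180, 180, 180, 180, 180].

INTERFACE

Orientations are given as [roll, pitch, yaw] about the fixed x, y, z axes, in that order (R = Rz(yaw) Ry(pitch) Rx(roll)).
In Python, from plant import move_ptp, move_linear, move_j, grip, pause, ik, get_obs, grab_frame, camera_info, MotionError, hand_in, tip_extent gives the robot as it stands. Calls block until the motion is done:
- move_ptp(position, orientation): joint-space move of the TCP to a pose.
- move_linear(position, rotation=None, v=0.15, force_limit=None): straight line of the TCP; rotation=None keeps the orientation; v is the mean speed in m/s. With force_limit (N) it stops when the force on the tool has changed by that much, and returns True; else False.
- move_j(angles): joint-space move.
- grip(opening): finger opening in m; the grip force is fixed at half the most; returns when the fingers have stopped.
- pause(seconds).
- ik(position, orientation): joint angles nearest the present ones, or None.
- get_obs(): the state.
- grab_frame(name): name is "scene" or "top" or "wrist"; returns (picture, depth): 480x640x3 uint8, red, green, blue; 480x640 float32, m along the optical axis (not along the pixel's ray), 0 where there is no reading.
- camera_info(name): a dict with "camera_matrix" (3x3 intrinsics, pixels), "view" (4x4, takes a point from world to camera coordinates); the wrist camera has in their place "mount" (4x4, takes a point from camera to tool coordinates, whose origin is the TCP and whose axes are the flange's). Camera axes: x right, y down, z forward; pixel columns grow to the right and rows downward; lengths in m; the calibration is good to about 2 mm. A picture is of the moment at which its call begins: read the wrist's pose just before it. camera_info takes no time and is no camera call.
A pose or a line that the arm cannot do raises MotionError and nothing moves.
- hand_in(): hands the job in; it is judged then, once.
The state is a dict: "clock": time; "q": joint angles; "qd": joint speeds; "tau": joint torques, N m; "tool_pos": TCP position; "orientation": TCP orientation; "force": force on the tool from outside, world axes, zero at the start; "moment": the same for the moment, N m; "gripper_width": finger opening in m; "gripper_force": force on a finger pad.
Only numpy, scipy, OpenCV 4.12 (cv2) and the standard library are available. Lean on these libraries where they do the work, as an engineer would, in place of code of your own. Each camera call takes 0.05 s, during which the arm holds its last target. There are 200 camera calls.

## Working session

There is one attempt and no reset: what is moved stays moved. The work goes in short steps, each a Python script; the robot and the scene stay as the last script left them, time stands still between calls to the robot, and variables do not carry over. Pictures are saved under pics/ and viewed, at most 10 in all, crops included, and the job is handed in when it is done.

```bash
mkdir -p pics; ls; cat > h.py <<'E'
import numpy as np, cv2
from plant import *
def save(n,p): cv2.imwrite('pics/'+n+'.png',cv2.cvtColor(p,cv2.COLOR_RGB2BGR))
def cloud(name,d):
    c=camera_info(name);K=np.array(c['camera_matrix']);V=np.array(c['view'])
    v,u=np.mgrid[0:480,0:640]
    P=np.stack([(u-K[0,2])/K[0,0]*d,(v-K[1,2])/K[1,1]*d,d,np.ones_like(d)],-1)
    return (P@np.linalg.inv(V).T)[...,:3]
E
python3 - <<'E'
from h import *
for n in('scene','top'):
    p,d=grab_frame(n);save(n+'0',p);np.savez(n+'0.npz',p=p,d=d,c=cloud(n,d))
    c=camera_info(n);print(n,np.round(np.linalg.inv(np.array(c['view'])),3).tolist(),c['camera_matrix'],(d==0).mean())
o=get_obs();print(o['clock'],o['tool_pos'],o['orientation'],tip_extent)
E
```

```text
pics
scene [[0.939, 0.251, -0.235, 0.851], [0.344, -0.684, 0.644, -0.969], [0.001, -0.685, -0.728, 0.956], [0.0, 0.0, 0.0, 1.0]] [[564.16857135   0.         328.49599001]
 [  0.         564.16857135 242.18387945]
 [  0.           0.           1.        ]] 0.022093098958333335
top [[-0.024, -0.99, 0.136, 0.406], [-1.0, 0.025, 0.007, -0.224], [-0.01, -0.136, -0.991, 1.22], [0.0, 0.0, 0.0, 1.0]] [[557.51487067   0.         310.70197356]
 [  0.         557.51487067 241.89110139]
 [  0.           0.           1.        ]] 0.004156901041666667
0.1 [ 0.19616092 -0.61911866  0.24736158] [-1.79898825e+02  7.45466037e-03  1.75850024e+01] 0.017
```

View pics/scene0.png

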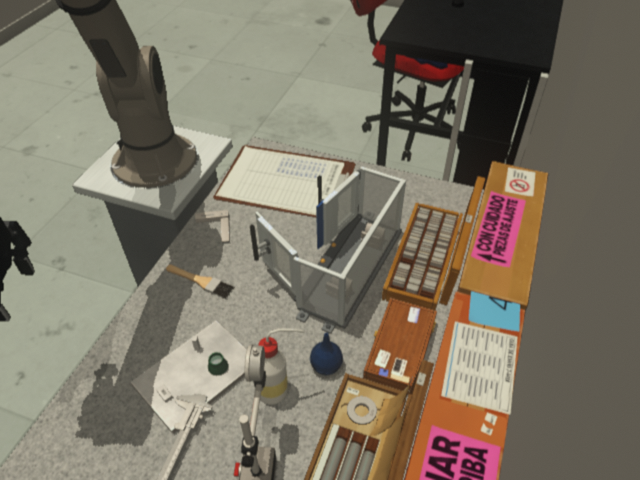

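View pics/top0.png

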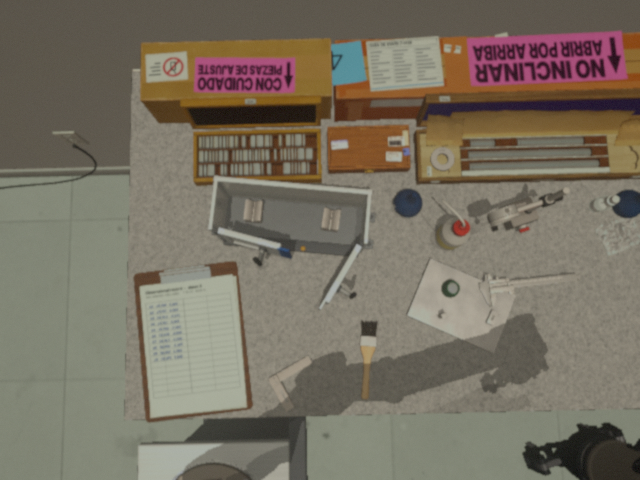

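The top view shows the screen at px (212–370, 177–255). The flanged door is on the left and slightly ajar, with its blue edge at about (285,252). The rebated door is on the right and wide open, its free edge at about (325,304). The bars are at about (260,256) and (348,293).

```bash
python3 - <<'E'
from h import *
z=np.load('top0.npz');P=z['c'];p=z['p'].astype(int)
X,Y,Z=P[...,0],P[...,1],P[...,2]
roi=np.zeros(Z.shape,bool);roi[165:315,200:385]=1
rim=roi&(Z>.148)&(Z<.170)
print(rim.sum()); 
img=np.zeros((150,185,3),np.uint8)
a=np.clip((Z[165:315,200:385])/0.2*255,0,255).astype(np.uint8)
col=cv2.applyColorMap(a,cv2.COLORMAP_JET)
crop=z['p'][165:315,200:385][...,::-1]
cv2.imwrite('pics/c1.png',cv2.resize(np.vstack([crop,col]),None,fx=2,fy=2,interpolation=cv2.INTER_NEAREST)[:600])
# scene
s=np.load('scene0.npz');Q=s['c']
for nm,PP,r in(('top',P,(165,315,200,385)),('scene',Q,(150,330,240,410))):
    R=PP[r[0]:r[1],r[2]:r[3]];m=(R[...,2]>.174)&(R[...,2]<.2)
    n,l=cv2.connectedComponents(m.astype(np.uint8))
    for i in range(1,n):
        if (l==i).sum()>3: print(nm,(l==i).sum(),R[l==i].mean(0).round(4),np.argwhere(l==i).mean(0)+[r[0],r[2]])
    m=(R[...,2]>.148)&(R[...,2]<.168)
    n,l=cv2.connectedComponents(m.astype(np.uint8))
    for i in range(1,n):
        if (l==i).sum()>15:
            q=R[l==i][:,:2].astype(np.float32);b=cv2.minAreaRect(q*1000);print(nm,(l==i).sum(),R[l==i][:,2].mean(),b, cv2.boxPoints(b).round().tolist())
E
```

```text
2236
top 26 [ 0.5194 -0.1112  0.1826] [258.65384615 254.65384615]
top 24 [ 0.4492 -0.2938  0.1828] [293.91666667 353.5       ]
top 2223 0.15633661861164155 ((552.9929809570312, -169.01658630371094), (311.3700866699219, 238.93629455566406), 83.13107299804688) [[416.0, -309.0], [653.0, -338.0], [690.0, -29.0], [453.0, -0.0]]
scene 25 [ 0.5189 -0.1156  0.1803] [178. 319.]
scene 30 [ 0.4493 -0.2986  0.18  ] [227.76666667 251.83333333]
scene 8 [ 0.5939 -0.4933  0.1768] [329.  280.5]
scene 1867 0.1557363774870547 ((551.1669311523438, -172.1310272216797), (315.4587707519531, 240.44151306152344), 83.49971008300781) [[414.0, -315.0], [653.0, -342.0], [688.0, -29.0], [450.0, -2.0]]
scene 31 0.15791094095530686 ((519.1848754882812, -117.11592864990234), (8.70142650604248, 8.013461112976074), 20.229122161865234) [[514.0, -115.0], [516.0, -122.0], [525.0, -119.0], [522.0, -112.0]]
scene 35 0.15834875401736706 ((450.37860107421875, -299.0310363769531), (10.472709655761719, 5.956618309020996), 45.50476837158203) [[445.0, -301.0], [449.0, -305.0], [456.0, -297.0], [452.0, -293.0]]
```

View pics/c1.png

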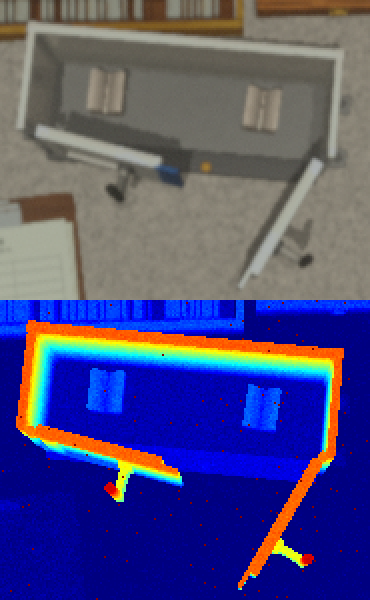

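```bash
cat >> h.py <<'E'
YS=np.radians(-6.8);C=np.array([.619,-.179]);RS=np.array([[np.cos(YS),-np.sin(YS)],[np.sin(YS),np.cos(YS)]])
HF=C+RS@[-.05,.142];HR=C+RS@[-.05,-.142]
def bar(side,t,press=0.):  # world xy of bar axis, press>0 into door
    s,c=np.sin(t),np.cos(t);k=1 if side=='F' else -1
    v=np.array([-.095*s-(.038-press)*c, k*(-.095*c+(.038-press)*s)])
    return (HF if side=='F' else HR)+RS@v
def theta(side,xy):
    v=RS.T@(np.asarray(xy)-(HF if side=='F' else HR));k=1 if side=='F' else -1
    return np.arctan2(-v[0],-k*v[1])-np.arctan2(.038,.095),np.hypot(*v)
def yaw(side,t): return 83.2-np.degrees(t) if side=='F' else -96.8+np.degrees(t)
def wcloud():
    import scipy.spatial.transform as st
    o=get_obs();p,d=grab_frame('wrist');c=camera_info('wrist');K=np.array(c['camera_matrix']);M=np.array(c['mount'])
    v,u=np.mgrid[0:480,0:640]
    P=np.stack([(u-K[0,2])/K[0,0]*d,(v-K[1,2])/K[1,1]*d,d,np.ones_like(d)],-1)@M.T
    R=st.Rotation.from_euler('xyz',o['orientation'],degrees=True).as_matrix()
    W=P[...,:3]@R.T+np.array(o['tool_pos']);W[d==0]=0
    return p,W
def bars(W,near,r=.04):
    m=(W[...,2]>.172)&(W[...,2]<.192)&(np.hypot(W[...,0]-near[0],W[...,1]-near[1])<r)
    q=W[m];return m.sum(),(q[:,:2].min(0)+q[:,:2].max(0))/2 if len(q) else None,np.median(q,0) if len(q) else None
E
python3 - <<'E'
from h import *
print(HF,HR,theta('F',(.519,-.113)),theta('R',(.449,-.296)))
b=np.array([.519,-.113])
move_ptp([.36,-.33,.32],[180,0,30]); move_ptp([*(b),.30],[180,0,72])
p,W=wcloud();save('w1',p);np.savez('w1.npz',p=p,W=W)
print(bars(W,b),bars(W,[.449,-.296]));o=get_obs();print(o['clock'],o['q'],o['tool_pos'],o['orientation'],o['force'])
for t in(1.15,.6,.2,0):
  for s in'FR':
    x=ik([*bar(s,t),.18],[180,0,yaw(s,t)]);print(s,t,None if x is None else np.round(x))
E
```

```text
[ 0.58616509 -0.0320787 ] [ 0.55253836 -0.3140809 ] (np.float64(0.19358205904489229), np.float64(0.1051637102049344)) (np.float64(1.1360857028223403), np.float64(0.10510523915663314))
(np.int64(178), array([ 0.51765647, -0.11084954]), array([ 0.51805219, -0.10941411,  0.18247678])) (np.int64(0), None, None)
2.4833 [ 28.97788555   9.47690728 -23.8660209   99.61248568   4.10411743
  71.7806553  -14.16991861] [ 0.51822603 -0.11587976  0.29994717] [-1.79989371e+02  8.27716755e-02  7.17153499e+01] [-0.30284664  0.30600163 -0.94006446]
F 1.15 [ 18.  11. -23. 114.   5.  56. -80.]
R 1.15 [ 34.  16.  -6. 107.   2.  57. -94.]
F 0.6 [ 24.  13. -23. 112.   6.  56. -43.]
R 0.6 [  27.   15.   -4.  108.    1.   57. -131.]
F 0.2 [ 28.  16. -24. 108.   7.  58. -18.]
R 0.2 [  21.   17.   -2.  106.    1.   58. -157.]
F 0 [ 29.  18. -24. 106.   8.  58.  -6.]
R 0 [ -32.   39.   73.  105.  -40.   67. -133.]
```

View pics/w1.png

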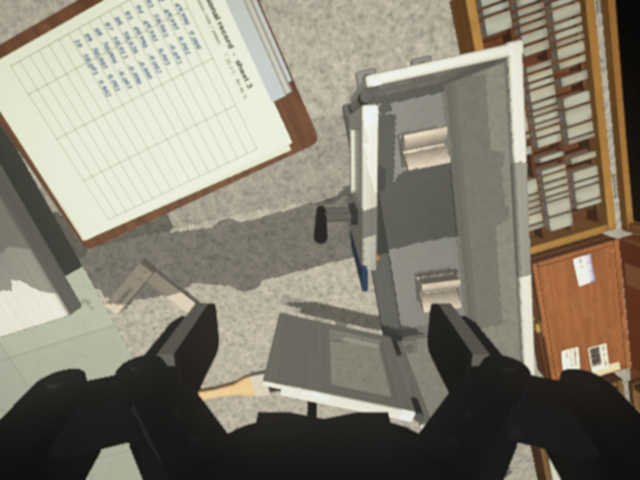

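The wrist view shows the bar cap at about (320,212), between door and fingers. The flanged door is at (370,190) with its blue edge at (358,268). Next I cage the bar, with the fingers square to the door and above the door top, and swing it open.

```bash
sed -i 's/-96.8+np.degrees/83.2+np.degrees/' h.py; python3 - <<'E'
from h import *
W=np.load('w1.npz')['W'];m=(W[...,2]>.15)&(W[...,2]<.168)&(W[...,0]<.75)
q=(W[m][:,:2]-C)@RS
for lo,hi in((-.1,-.02),(-.02,.06),(.06,.13)):
    k=q[(q[:,1]>lo)&(q[:,1]<hi)&(q[:,0]>.02)];print('back rim x',np.percentile(k[:,0],[2,50,98]).round(4))
k=q[(q[:,0]>-.02)&(q[:,0]<.03)&(q[:,1]>.1)];print('left rim y',np.percentile(k[:,1],[2,50,98]).round(4))
k=q[(q[:,0]<-.02)&(q[:,1]>0)&(q[:,1]<.125)&(q[:,0]>-.1)];f=np.polyfit(k[:,1],k[:,0],1);print('door: angle',np.arctan(f[0]),'x at hinge',np.polyval(f,.142))
b=np.array([.518,-.1105]);t0,r=theta('F',b);print(t0,r)
grip(.03)
move_ptp([*b,.24],[180,0,yaw('F',t0)])
print(move_linear([*b,.180],v=.06,force_limit=6))
o=get_obs();print(o['clock'],o['tool_pos'],o['force'],o['gripper_width'])
E
```

```text
back rim x [0.0396 0.0431 0.0491]
back rim x [0.0394 0.043  0.0489]
back rim x [0.0392 0.0427 0.0489]
left rim y [0.1477 0.1514 0.1555]
door: angle 0.17567996852631382 x at hinge -0.055501561537433367
0.2163562169138919 0.10390562842032933
False
4.5583 [ 0.51839375 -0.11052918  0.1804191 ] [-0.71498727  0.61669292  0.7980453 ] 0.03003469296666285
```

```bash
sed -i 's/C=np.array(\[.619,-.179\])/C=np.array([.617,-.179])/' h.py; python3 - <<'E'
from h import *
o=get_obs();t0,r=theta('F',o['tool_pos'][:2]);print(t0,r)
for t in np.linspace(t0,1.3,8)[1:]:
    hit=move_linear([*bar('F',t),.180],[180,0,yaw('F',t)],v=.07,force_limit=15)
    o=get_obs();print(round(t,2),hit,np.round(o['force'],1),theta('F',o['tool_pos'][:2]))
    if hit: break
p,d=grab_frame('top');save('t2',p);np.savez('t2.npz',c=cloud('top',d))
print(o['clock'])
cv2.imwrite('pics/t2c.png',cv2.resize(p[165:315,190:400,::-1],None,fx=2.5,fy=2.5))
E
```

```text
0.19852062118616814 0.10237356532362202
0.36 False [1.5 0.3 0.2] (np.float64(0.353424248718419), np.float64(0.1020367627686659))
0.51 False [-0.7 -0.7 -0.1] (np.float64(0.509828976358256), np.float64(0.10196764126739542))
0.67 False [ 0.3  0.4 -0.1] (np.float64(0.669386560391324), np.float64(0.1020234884017413))
0.83 False [-0.6  0.3  0.1] (np.float64(0.8272201274318374), np.float64(0.1020870488214939))
0.99 False [-0.4  0.2  0.2] (np.float64(0.9848579726464737), np.float64(0.10213060694343488))
1.14 False [ 1.3 -0.7 -0.1] (np.float64(1.1416750297526281), np.float64(0.1021132372558079))
1.3 False [ 0.2 -0.3 -0.2] (np.float64(1.2987630204323652), np.float64(0.1020978505622848))
7.2333
```

View pics/t2c.png

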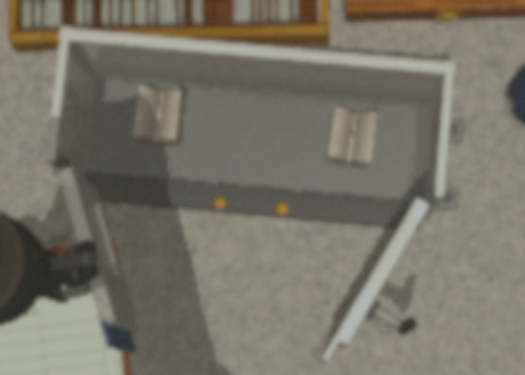

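The flanged door now stands wide open at about 1.2 rad, with its blue edge at crop (118,335). The rebated door is untouched and both gauges are in place. Next is the rebated bar.

```bash
python3 - <<'E'
from h import *
o=get_obs();x,y,_=o['tool_pos'];move_linear([x,y,.27],v=.12)
b=np.array([.449,-.296]);t,r=theta('R',b)
move_ptp([*b,.30],[180,0,yaw('R',t)])
p,W=wcloud();save('w3',p);print(bars(W,b),t,r)
n,c,md=bars(W,b);t,r=theta('R',c);print(t,r)
m=(W[...,2]>.15)&(W[...,2]<.164)
q=(W[m][:,:2]-HR)@RS;k=q[(q[:,0]<-.02)&(abs(q[:,1])<.12)&(np.hypot(q[:,0],q[:,1])<.14)]
if len(k)>30: v=np.linalg.svd(k-k.mean(0),full_matrices=False)[2][0];print('door angle',np.arctan2(abs(v[0]),abs(v[1])),'hinge off',np.cross(v,k.mean(0)))
for tt in(t,.6,.2,0,-.1):
    print(np.round(ik([*bar('R',tt),.18],[180,0,yaw('R',tt)])))
print(get_obs()['clock'])
E
```

```text
(np.int64(184), array([ 0.44655251, -0.29458428]), array([ 0.44539177, -0.29400218,  0.18233015])) 1.1327497657387364 0.10313562844038159
1.1236311295102448 0.1057978053530108
door angle 1.133102894264624 hinge off -0.0018880058282028378
[ 39.  15. -12. 108.   4.  57.  83.]
[ 33.  15. -12. 108.   4.  57.  47.]
[ 28.  17. -10. 106.   4.  58.  21.]
[ 26.  18.  -9. 104.   3.  58.   8.]
[ 25.  19.  -9. 103.   3.  59.   2.]
10.775<stdin>:9: DeprecationWarning: Arrays of 2-dimensional vectors are deprecated. Use arrays of 3-dimensional vectors instead. (deprecated in NumPy 2.0)
```

```bash
cat >> h.py <<'E'
def nrm(s,t):  # outward normal world
    k=1 if s=='F' else -1
    return RS@np.array([-np.cos(t),k*np.sin(t)])
def swing(s,t0,t1,n,v=.07,lim=9):
    for t in np.linspace(t0,t1,n+1)[1:]:
        hit=move_linear([*bar(s,t),.180],[180,0,yaw(s,t)],v=v,force_limit=lim)
        o=get_obs();print(round(t,2),hit,np.round(o['force'],1))
        if hit: break
    return hit
def press(s,pmax=.022,t0=.14,step=.0015,lim=13.5):
    """creep round the arc to t=0, then square in; stop on snap (force drop)"""
    pk=0;f0=np.array(get_obs()['force'])[:2]
    L=[(t,0) for t in np.arange(t0,0,-step/.102)]+[(0,p) for p in np.arange(0,pmax,step)]
    for t,p in L:
        move_linear([*bar(s,t,p),.180],[180,0,yaw(s,t)],v=.02)
        pause(.08);o=get_obs();f=(np.array(o['force'])[:2]-f0)@nrm(s,t)
        print(f'{t:.3f} {p:.4f} {f:.1f}',end='; ')
        pk=max(pk,f)
        if pk>4 and f<pk-2.5: print('SNAP');return True
        if f>lim: print('LIMIT');return False
    print('END');return None
E
python3 - <<'E'
from h import *
b=np.array([.4475,-.295]);t,r=theta('R',b)
grip(.03)
move_linear([*b,.25],v=.12)
print(move_linear([*b,.180],v=.06,force_limit=6))
grip(.016);print(np.round(get_obs()['force'],1),get_obs()['gripper_width'])
swing('R',t,.22,7)
o=get_obs();print(o['clock'],theta('R',o['tool_pos'][:2]))
p,d=grab_frame('top');P=cloud('top',d);q=P[165:315,200:385];m=(q[...,2]>.174)&(q[...,2]<.2);
cv2.imwrite('pics/t4c.png',cv2.resize(p[165:315,190:400,::-1],None,fx=2.5,fy=2.5))
E
```

```text
False
[ 1.1  0.1 -0.4] 0.016162475606005682
1.0 False [-1.4 -0.4 -0.1]
0.87 False [-0.5 -0.8 -0.8]
0.74 False [-0.1  0.1  0.7]
0.61 False [-1.  -0.2  0.2]
0.48 False [-1.1 -0.5 -0.3]
0.35 False [-1.5 -0.7 -0.3]
0.22 False [-0.1 -0.2 -0.6]
15.5583 (np.float64(0.22098284579070976), np.float64(0.10247947393624426))
```

View pics/t4c.png

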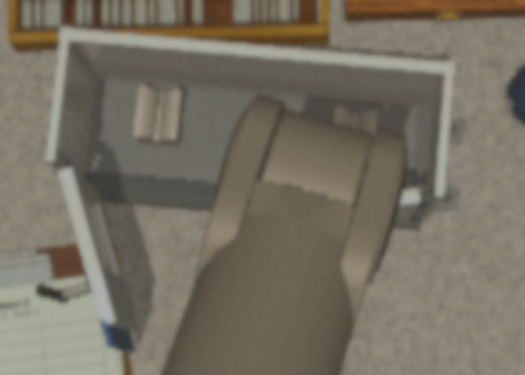

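The rebated door has followed to near shut (its end shows at crop (410,195)) and the flanged door is still clear. Now I press by feel.

```bash
python3 - <<'E'
from h import *
print(press('R'))
print(get_obs()['clock'])
E
```

```text
0.140 0.0000 -0.3; 0.125 0.0000 0.3; 0.111 0.0000 -0.3; 0.096 0.0000 0.3; 0.081 0.0000 0.6; 0.066 0.0000 1.9; 0.052 0.0000 2.6; 0.037 0.0000 3.1; 0.022 0.0000 4.7; 0.008 0.0000 4.1; 0.000 0.0000 5.3; 0.000 0.0015 4.7; 0.000 0.0030 6.9; 0.000 0.0045 6.8; 0.000 0.0060 7.7; 0.000 0.0075 8.9; 0.000 0.0090 9.4; 0.000 0.0105 11.0; 0.000 0.0120 10.8; 0.000 0.0135 11.5; 0.000 0.0150 13.0; 0.000 0.0165 13.4; 0.000 0.0180 14.3; LIMIT
False
23.5833
```

```bash
python3 - <<'E'
from h import *
o=get_obs();print(o['clock'],np.round(o['force'],1),np.round(o['moment'],2),o['gripper_width'],o['gripper_force'],np.round(o['tool_pos'],4),o['orientation'],bar('R',0,.018))
p,W=wcloud();save('w5',p)
m=(W[...,2]>.148)&(W[...,2]<.166)
q=(W[m][:,:2]-C)@RS;print(q.min(0),q.max(0))
k=q[(q[:,0]<-.03)&(q[:,1]>-.13)&(q[:,1]<.005)&(q[:,0]>-.1)];print(len(k))
for a in np.arange(-.13,.01,.015):
    s=k[(k[:,1]>a)&(k[:,1]<a+.015)]
    if len(s): print(round(a,3),len(s),np.percentile(s[:,0],[5,50,95]).round(4))
E
```

```text
23.5833 [-14.8   1.    8.3] [ 0.25  3.17 -0.03] 0.015850410724733536 7.387309670448303 [ 0.5369 -0.2162  0.1795] [-1.79310889e+02 -1.10730445e-01  8.31636591e+01] [ 0.54192743 -0.2173811 ]
[-0.08877317 -0.14780743] [0.05242913 0.07467121]
2844
-0.115 53 [-0.0624 -0.0617 -0.0608]
-0.1 68 [-0.0634 -0.0621 -0.061 ]
-0.055 503 [-0.0834 -0.0773 -0.0576]
-0.04 837 [-0.0691 -0.0637 -0.0582]
-0.025 932 [-0.0706 -0.0653 -0.0598]
-0.01 451 [-0.0657 -0.0633 -0.0608]
```

View pics/w5.png

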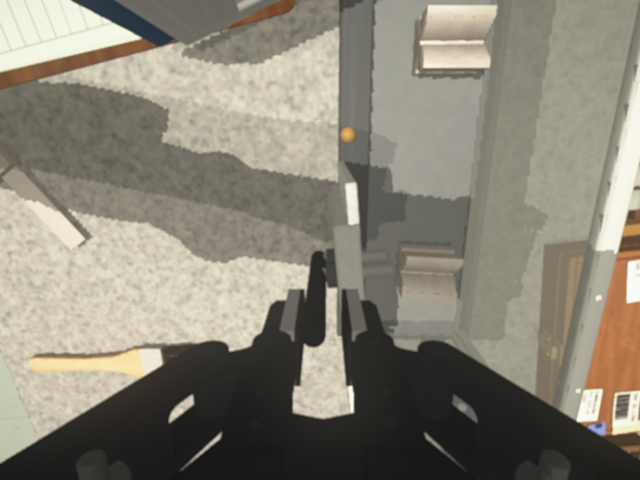

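The rebated door stands at about 0.1 rad (tongue at px (350,190)), not yet through. The inner finger hangs over the door top and Fz is 8 N, so it is probably rubbing. I'll back off and press with shut fingers from outside the bar only, so the bar stays free to turn.

```bash
python3 - <<'E'
from h import *
p,W=wcloud()
for u,v in((285,310),(290,330),(355,305),(360,330)): print((u,v),W[v,u].round(4))
s='R'
move_linear([*bar(s,0,0),.180],v=.04); o=get_obs();print(np.round(o['force'],1))
move_linear([*bar(s,.1,0),.180],[180,0,yaw(s,.1)],v=.04); o=get_obs();print(np.round(o['force'],1),np.round(o['tool_pos'],4),bar(s,.1))
grip(.03)
x,y,_=o['tool_pos'];move_linear([x,y,.26],v=.12)
p,W=wcloud();n,c,_=bars(W,bar(s,.1));print(n,c,theta(s,c))
m=(W[...,2]>.150)&(W[...,2]<.164)
q=(W[m][:,:2]-C)@RS
for a in np.arange(-.14,.01,.015):
    k=q[(q[:,1]>a)&(q[:,1]<a+.015)&(q[:,0]<-.02)&(q[:,0]>-.1)]
    if len(k)>5: print(round(a+.0075,3),len(k),np.percentile(k[:,0],[3,50,97]).round(4))
k=q[(q[:,0]>.02)];print('rim',np.percentile(k[:,0],[3,97]))
print(get_obs()['clock'],np.round(get_obs()['force'],1))
E
```

```text
(285, 310) [ 0.5242 -0.2036  0.1845]
(290, 330) [ 0.5274 -0.2041  0.1986]
(355, 305) [ 0.5504 -0.2068  0.18  ]
(360, 330) [ 0.5506 -0.2064  0.1991]
[-4.6 -3.   0.2]
[-0.1  0.5 -0.4] [ 0.5155 -0.2175  0.1804] [ 0.51431972 -0.21838759]
266 [ 0.51102295 -0.21684904] (np.float64(0.12419080234535423), np.float64(0.10495477017492068))
-0.087 16 [-0.056  -0.0546 -0.0535]
-0.072 294 [-0.0664 -0.0605 -0.0544]
-0.057 371 [-0.0679 -0.0621 -0.0562]
-0.042 432 [-0.0985 -0.0644 -0.0578]
-0.027 422 [-0.071  -0.0655 -0.0594]
-0.012 366 [-0.072  -0.0659 -0.061 ]
0.003 195 [-0.0674 -0.0649 -0.0619]
rim [0.04128367 0.05069589]
25.85 [-0.2  0.7 -0.4]
```

```bash
cat >> h.py <<'E'
def press2(s,path,off=.016,z=.165,lim=14.5,v=.02):
    pk=0;snap=None
    for t,p in path:
        xy=bar(s,t,p)+nrm(s,t)*off
        move_linear([*xy,z],[180,0,yaw(s,t)-90],v=v)
        pause(.05);o=get_obs();F=np.array(o['force']);f=F[:2]@nrm(s,t)
        e=(xy-np.array(o['tool_pos'])[:2])@-nrm(s,t)
        print(f'{t:.3f} {p*1e3:.1f} f{f:.1f} lag{e*1e3:.1f} z{F[2]:.1f}',end='; ')
        pk=max(pk,f)
        if pk>4.5 and f<pk-2.5: print('SNAP');return True
        if f>lim: print('LIMIT');return False
    print('END')
E
python3 - <<'E'
from h import *
s='R';t=.13
o=get_obs();b=bar(s,t)+nrm(s,t)*.032
move_ptp([*b,.26],[180,0,yaw(s,t)-90]);grip(0)
o=get_obs();print(o['clock'],np.round(o['q']),o['gripper_width'])
print(move_linear([*b,.165],v=.1,force_limit=6))
print(move_linear([*(bar(s,.12,-.004)+nrm(s,.12)*.016),.165],v=.05,force_limit=4))
r=press2(s,[(.11,0),(.11,.003),(.11,.006),(.11,.008),(.1,.009),(.09,.0095)]+[(t,.010) for t in np.arange(.08,-.001,-.01)]+[(0,p) for p in np.arange(.0115,.02,.0015)])
print(get_obs()['clock'])
E
```

```text
27.575 [ 16.  10.   5. 104.  -1.  66. -69.] -0.0001530215136294269
False
False
0.110 0.0 f0.8 lag0.4 z-0.2; 0.110 3.0 f2.8 lag0.5 z1.2; 0.110 6.0 f4.9 lag0.6 z2.7; 0.110 8.0 f4.8 lag0.9 z2.7; 0.100 9.0 f7.0 lag1.4 z3.6; 0.090 9.5 f6.9 lag1.7 z4.0; 0.080 10.0 f9.3 lag2.0 z4.4; 0.070 10.0 f9.0 lag2.3 z3.3; 0.060 10.0 f10.3 lag2.5 z4.2; 0.050 10.0 f9.9 lag2.7 z5.5; 0.040 10.0 f10.6 lag2.9 z5.0; 0.030 10.0 f10.3 lag3.2 z5.6; 0.020 10.0 f11.0 lag3.4 z6.1; 0.010 10.0 f10.4 lag3.6 z6.3; 0.000 10.0 f12.8 lag3.7 z6.6; 0.000 11.5 f12.1 lag4.1 z7.5; 0.000 13.0 f13.9 lag4.4 z7.2; 0.000 14.5 f14.4 lag4.6 z8.8; 0.000 16.0 f14.5 lag4.9 z10.3; 0.000 17.5 f15.2 lag5.2 z9.4; LIMIT
35.3333
```

```bash
python3 - <<'E'
from h import *
o=get_obs();F=np.array(o['force']);T=np.array(o['tool_pos'])
print('F screen',(RS.T@F[:2]).round(1),F[2].round(1),'tool screen rel closed bar',((T[:2]-bar('R',0))@RS).round(4),T[2],np.round(o['orientation'],2),np.round(o['moment'],2))
p,W=wcloud();ps,d=grab_frame('scene');S=cloud('scene',d)
def doors(W):
    q=(W[...,:2]-C)@RS;m=(W[...,2]>.150)&(W[...,2]<.164)&(q[...,0]<-.03)&(q[...,0]>-.09);q=q[m]
    for a in np.arange(-.14,.01,.015):
        k=q[(q[:,1]>a)&(q[:,1]<a+.015)]
        if len(k)>8: print(round(a+.0075,3),len(k),np.percentile(k[:,0],[3,50,97]).round(4))
doors(W);print('scene');doors(S)
a=cv2.resize(p,(400,300));b=cv2.resize(ps[140:330,230:430],(400,380));c=cv2.resize(p[100:400,200:500],(400,300))
im=np.zeros((600,800,3),np.uint8);im[:300,:400]=a;im[300:,:400]=c;im[:380,400:]=b;save('mix',im)
E
```

```text
F screen [-15.2  -4.3] 9.4 tool screen rel closed bar [-0.0037 -0.0026] 0.1647906837979661 [179.9    0.61  -6.96] [-0.39  3.06 -0.06]
-0.132 900 [-0.0587 -0.053  -0.0476]
-0.118 1227 [-0.0599 -0.0535 -0.0484]
-0.102 1212 [-0.0611 -0.0548 -0.0498]
-0.087 1208 [-0.0625 -0.0562 -0.0511]
-0.072 1197 [-0.0638 -0.0575 -0.0524]
-0.057 1543 [-0.0849 -0.0608 -0.0539]
-0.042 1576 [-0.0849 -0.0623 -0.0552]
-0.027 1170 [-0.0679 -0.0615 -0.0564]
-0.012 935 [-0.0686 -0.0616 -0.0577]
0.003 484 [-0.0639 -0.0609 -0.0589]
scene
-0.132 45 [-0.058  -0.0516 -0.0464]
-0.118 41 [-0.0595 -0.0524 -0.0473]
-0.102 40 [-0.0608 -0.0532 -0.049 ]
-0.087 35 [-0.0616 -0.0555 -0.0506]
-0.072 39 [-0.0621 -0.0568 -0.0513]
-0.057 84 [-0.0871 -0.072  -0.0535]
-0.042 34 [-0.0707 -0.0595 -0.0543]
-0.027 35 [-0.0672 -0.0606 -0.0555]
-0.012 25 [-0.0668 -0.0599 -0.0567]
0.003 13 [-0.0629 -0.0602 -0.0579]
```

View pics/mix.png

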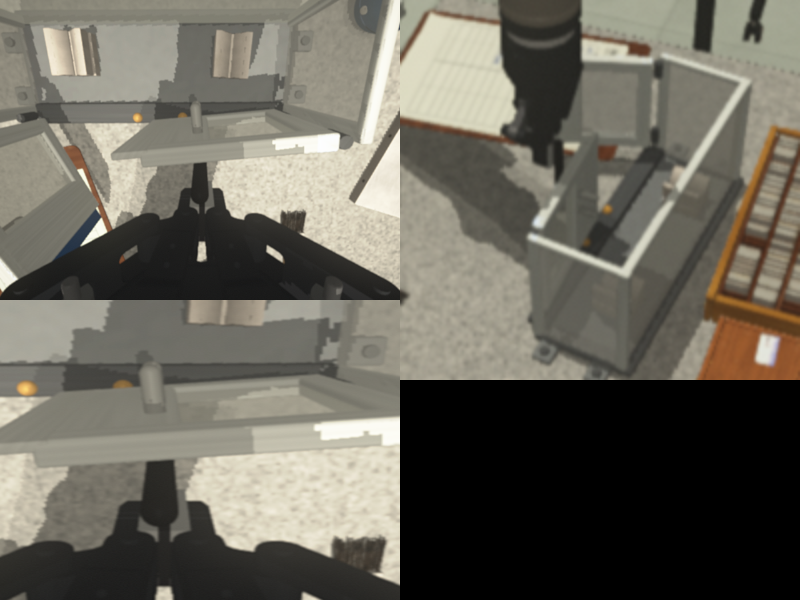

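The door is at about 0.084 rad under 15 N, with the rod poking through its rear, both gauges clear and the flanged door open at left. I'll check whether it is creeping or truly stuck.

```bash
cat >> h.py <<'E'
def dang(W,s='R'):
    q=(W[...,:2]-C)@RS;m=(W[...,2]>.150)&(W[...,2]<.164)&(q[...,0]<-.03)&(q[...,0]>-.09);q=q[m]
    y,x=[],[]
    for a in np.arange(-.135,-.015,.01):
        aa=a if s=='R' else -a-.01
        k=q[(q[:,1]>aa)&(q[:,1]<aa+.01)]
        if len(k)>20: y.append(abs(a+.142)); x.append(np.percentile(k[:,0],97))
    f=np.polyfit(y,x,1);return round(-np.arctan(f[0]),4),round(f[1],4),len(y)
E
python3 - <<'E'
from h import *
for i in range(4):
    o=get_obs();F=np.array(o['force']);p,W=wcloud()
    print(o['clock'],(RS.T@F[:2]).round(1),F[2].round(1),dang(W),((np.array(o['tool_pos'])[:2]-bar('R',0))@RS).round(4))
    pause(.2)
# top-view flanged check
p,d=grab_frame('top');P=cloud('top',d);q=(P[...,:2]-HF)@RS;r=np.hypot(q[...,0],q[...,1])
m=(P[...,2]>.148)&(P[...,2]<.164)&(r<.14)&(r>.03)&(q[...,0]<-.01);a=np.arctan2(-q[m][:,0],-q[m][:,1]);print('flanged',np.median(a),m.sum())
E
```

```text
35.4333 [-15.4  -4.5] 10.4 (np.float64(0.0888), np.float64(-0.0468), 12) [-0.0037 -0.0026]
35.6833 [-16.6  -3.8] 10.3 (np.float64(0.088), np.float64(-0.0469), 12) [-0.0037 -0.0026]
35.9333 [-15.9  -3.7] 10.0 (np.float64(0.088), np.float64(-0.0469), 12) [-0.0037 -0.0027]
36.1833 [-15.6  -3.9] 10.5 (np.float64(0.0885), np.float64(-0.0468), 12) [-0.0037 -0.0027]
flanged 1.1989318390619386 373
```

The door isn't creeping. It holds at 0.088 rad under 15 N at the bar, close to the bar's stop, so pressing the bar harder is wrong. I'll back off, push gently on the panel near the free edge (longer lever, bar untouched), and feel for the snap.

```bash
cat >> h.py <<'E'
def pt(s,t,r,d):
    sn,c=np.sin(t),np.cos(t);k=1 if s=='F' else -1
    return (HF if s=='F' else HR)+RS@np.array([-r*sn-d*c,k*(-r*c+d*sn)])
E
python3 - <<'E'
from h import *
s='R';r=.123;z=.158
move_linear([*pt(s,.1,.095,.075),.165],v=.08)
p,W=wcloud();print('released angle',dang(W))
Y=lambda t:yaw(s,t)
move_linear([*pt(s,.1,r,.06),z],[180,0,Y(.1)],v=.08)
hit=move_linear([*pt(s,.1,r,.018),z],v=.03,force_limit=3)
o=get_obs();v=RS.T@(np.array(o['tool_pos'])[:2]-HR);F0=0
d=-(v@np.array([np.cos(.1),np.sin(.1)]));print(hit,o['clock'],v.round(4),'d',d,np.round(o['force'],1))
pk=0
for t in np.arange(.1,-.06,-.01):
    move_linear([*pt(s,t,r,min(d,.0205)),z],[180,0,Y(t)],v=.025);pause(.03)
    o=get_obs();F=np.array(o['force']);f=F[:2]@nrm(s,t);pk=max(pk,f)
    print(f'{t:.3f} f{f:.1f} z{F[2]:.1f}',end='; ')
    if pk>3 and f<pk-2.5: print('SNAP');break
    if f>16: print('LIM');break
p,W=wcloud();print(dang(W),get_obs()['clock'])
E
```

```text
released angle (np.float64(0.1065), np.float64(-0.0474), 12)
True 40.25 [-0.035   0.1203] d 0.022835873468506514 [-0.1  0.5 -0.1]
0.100 f5.6 z-1.5; 0.090 f8.2 z2.0; 0.080 f7.8 z2.3; 0.070 f10.6 z4.7; 0.060 f6.8 z1.3; SNAP
(np.float64(0.0555), np.float64(-0.0492), 2) 41.7333
```

```bash
python3 - <<'E'
from h import *
s='R';r=.123;z=.158;Y=lambda t:yaw(s,t)
for t in np.arange(.05,-.05,-.012):
    move_linear([*pt(s,t,r,.0205),z],[180,0,Y(t)],v=.03)
    o=get_obs();F=np.array(o['force']);f=F[:2]@nrm(s,t);e=(pt(s,t,r,.0205)-np.array(o['tool_pos'])[:2])@-nrm(s,t)
    print(f'{t:.3f} f{f:.1f} lag{e*1e3:.1f} z{F[2]:.1f}',end='; ')
    if f<1.5 or f>12: break
p,W=wcloud();print(dang(W),get_obs()['clock'])
E
```

```text
0.050 f3.5 lag0.9 z-2.0; 0.038 f1.9 lag-1.1 z-1.0; 0.026 f0.8 lag-1.1 z-0.2; (np.float64(0.0422), np.float64(-0.0428), 2) 42.5333
```

The force peaked at 10.6 N, then fell away to nothing as the door ran ahead, which is the snap. I'll back off, verify, and go on to the flanged door the same way.

```bash
python3 - <<'E'
from h import *
s='R'
move_linear([*pt(s,.03,.123,.05),.158],v=.15)
x,y,_=get_obs()['tool_pos'];move_linear([x,y,.27],v=.25)
p,W=wcloud();a=dang(W);ps,d=grab_frame('scene');b=dang(cloud('scene',d));print(a,b)
if a[0]<.03 or b[0]<.03:
    s='F';t=1.2;Y=lambda t:yaw(s,t)
    move_ptp([*pt(s,t,.123,.055),.27],[180,0,Y(t)])
    print(move_linear([*pt(s,t,.123,.055),.158],v=.2,force_limit=8))
print(get_obs()['clock'])
E
```

```text
(np.float64(0.0008), np.float64(-0.0479), 9) (np.float64(-0.0002), np.float64(-0.0453), 12)
False
45.6667
```

The rebated door is shut (0.000 rad). Now I swing the flanged door to near the catch.

```bash
python3 - <<'E'
from h import *
s='F';r=.123;z=.158
hit=False
for t in np.linspace(1.2,.17,8):
    hit=move_linear([*pt(s,t,r,.0215),z],[180,0,yaw(s,t)],v=.1,force_limit=8)
    o=get_obs();print(round(t,2),hit,np.round(o['force'],1),end='; ')
    if hit: break
p,d=grab_frame('scene');P=cloud('scene',d)
print(o['clock'],'F',dang(P,'F'),'R',dang(P,'R'))
E
```

```text
1.2 False [-0.3  0.3  0.6]; 1.05 False [ 0.1 -0.1  0.1]; 0.91 False [-0.1 -0.2  0.1]; 0.76 False [-0.2  0.1 -0. ]; 0.61 False [-0.3 -0.3 -0.5]; 0.46 False [-0.5 -0.4  0.3]; 0.32 False [ 0.3 -0.1 -0.5]; 0.17 False [0.  0.7 0.3]; 48.4833 F (np.float64(0.1614), np.float64(-0.045), 6) R (np.float64(0.0032), np.float64(-0.0453), 12)
```

```bash
python3 - <<'E'
from h import *
s='F';r=.123;z=.158;pk=0
for t in list(np.arange(.15,.1,-.02))+list(np.arange(.1,-.07,-.01)):
    move_linear([*pt(s,t,r,.0205),z],[180,0,yaw(s,t)],v=.03);pause(.03)
    o=get_obs();F=np.array(o['force']);f=F[:2]@nrm(s,t);pk=max(pk,f)
    print(f'{t:.3f} f{f:.1f} z{F[2]:.1f}',end='; ')
    if pk>4 and f<1.2: print('SNAP');break
    if f>14 or o['clock']>59: print('LIM');break
p,d=grab_frame('scene');P=cloud('scene',d)
print(get_obs()['clock'],'F',dang(P,'F'),'R',dang(P,'R'))
E
```

```text
0.150 f0.6 z-0.4; 0.130 f-1.1 z-0.1; 0.110 f3.5 z2.4; 0.100 f5.6 z5.4; 0.090 f7.3 z4.9; 0.080 f9.3 z7.1; 0.070 f8.1 z6.3; 0.060 f5.4 z3.8; 0.050 f2.0 z0.2; 0.040 f2.0 z0.0; 0.030 f0.5 z-0.1; SNAP
51.7167 F (np.float64(-0.0098), np.float64(-0.0472), 3) R (np.float64(0.0103), np.float64(-0.0449), 11)
```

Snapped. I retreat clear and check from above.

```bash
python3 - <<'E'
from h import *
s='F'
move_linear([*pt(s,.03,.123,.055),.158],v=.15)
x,y,_=get_obs()['tool_pos'];move_linear([x,y,.27],v=.25)
move_linear([.40,-.20,.30],v=.25)
p,W=wcloud();ps,d=grab_frame('scene');P=cloud('scene',d);pt_,_=grab_frame('top')
print('wrist',dang(W,'F'),dang(W,'R'),'scene',dang(P,'F'),dang(P,'R'),get_obs()['clock'],np.round(get_obs()['force'],1))
im=np.zeros((450,800,3),np.uint8);im[:300,:400]=cv2.resize(p,(400,300));im[:400,400:]=cv2.resize(pt_[150:350,200:400],(400,400));save('fin',im)
E
```

```text
wrist (np.float64(0.0029), np.float64(-0.0484), 10) (np.float64(0.0021), np.float64(-0.0482), 12) scene (np.float64(-0.0028), np.float64(-0.0461), 7) (np.float64(0.0013), np.float64(-0.0454), 12) 53.5083 [-0.1 -0.1  0.5]
```

View pics/fin.png

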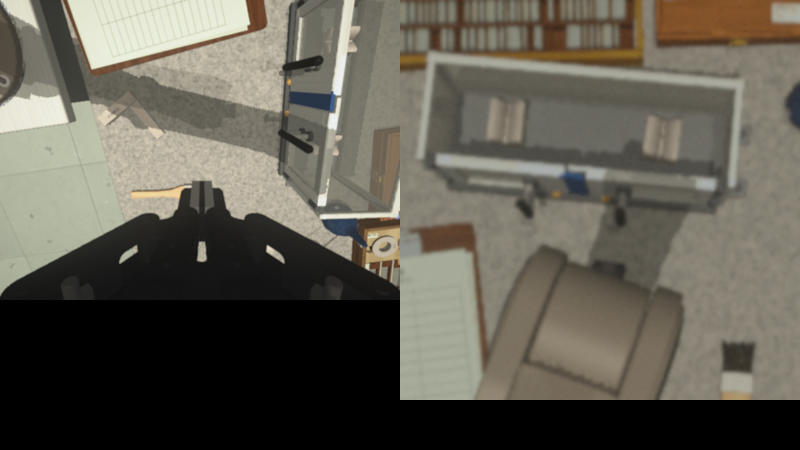

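Both doors are flush. The blue strip at (575,182) laps the joint, the gauges at (507,120) and (662,137) are undisturbed, and the robot is clear.

```bash
python3 -c "
from plant import *
print(hand_in())"
```

```text
the job is handed in; nothing more can be done
None
```

Both doors are shut in the order asked: the rebated door first, then the flanged door, with the blue strip lapping it. Each snapped home (both read within 0.003 rad of zero), and I handed in at about 53.5 s with the robot clear. Two tries on the rebated bar stalled at about 15 N, an estimated 3–4 mm short of its stop, so I pressed both doors through on the panel near the free edge, peaking at about 11 N, instead of on the bars.

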